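Put the forming blocks back in their holders

TASK

Put the four bare steel forming blocks on the polishing bench away: each goes upright into the wooden holder whose recess matches it in shape and size, lying flat on the recess's dark floor. Set them down gently rather than dropping them, and leave the lidded jar and the round polishing buff that stand among them where they are.

Things in the scene. Friction and masses are not known exactly. Their poses are not given: they have to be found in the camera images.
- doming_cube: Steel doming cube, 44 x 44 x 44 mm, dark round dimples on its top and sides, about 0.6 kg. Origin: centre of its underside, at bench level at the start; z up, x and y square to its side faces. Belongs in square_holder.
- swage_bar: Long steel swage block, 80 mm (its x) by 32 mm (its y), 34 mm high, dark grooves across its top, about 0.6 kg. Origin: centre of its underside, at bench level at the start; z up. Belongs in long_holder, its long side along the recess, either way round.
- big_disc: Wide round steel bench block, upright cylinder 56 mm in diameter and 34 mm high, about 0.6 kg. Origin: centre of its underside, at bench level at the start; z up. Belongs in big_round_holder.
- small_stake: Slim round steel stake, upright cylinder 34 mm in diameter and 42 mm high, about 0.3 kg. Origin: centre of its underside, at bench level at the start; z up. Belongs in small_round_holder.
- square_holder: Holder 74 x 74 mm with a square recess 58 x 58 mm, its sides along the holder's x and y. Fixed to the bench, light wood, 10 mm thick, its top 10 mm above the bench; dark floor of the recess 4 mm above the bench, so the recess is 6 mm deep. Origin: centre of its underside, at bench level, under the centre of the recess; z up.
- long_holder: Holder 108 mm (its x) by 60 mm (its y) with an oblong recess 94 mm (x) by 46 mm (y). Fixed to the bench, light wood, 10 mm thick, its top 10 mm above the bench; dark floor of the recess 4 mm above the bench, so the recess is 6 mm deep. Origin: centre of its underside, at bench level, under the centre of the recess; z up.
- big_round_holder: Holder 84 x 84 mm with a round recess 70 mm in diameter. Fixed to the bench, light wood, 10 mm thick, its top 10 mm above the bench; dark floor of the recess 4 mm above the bench, so the recess is 6 mm deep. Origin: centre of its underside, at bench level, under the centre of the recess; z up.
- small_round_holder: Holder 62 x 62 mm with a round recess 48 mm in diameter. Fixed to the bench, light wood, 10 mm thick, its top 10 mm above the bench; dark floor of the recess 4 mm above the bench, so the recess is 6 mm deep. Origin: centre of its underside, at bench level, under the centre of the recess; z up.
- jar: Bystander: closed glass jar with a blue lid, 64 mm in diameter, 62 mm high, loose on the bench. Origin: centre of its underside. Leave it alone.
- buff: Bystander: off-white felt polishing buff lying flat, 72 mm in diameter, 18 mm thick, with a wooden hub 22 mm high, loose on the bench. Origin: centre of its underside. Leave it alone.
There are look-alikes about, which are no part of the job. Leave any orange look-alike of the doming_cube alone. What is shaped like the swage_bar but turquoise is not meant.

How it is judged (in metres and radians):
At the end, for the whole second after the job is handed in: Each of the four steel blocks stands in its own matching holder: centre within 13 mm of the recess's centre, underside less than 2 mm above the recess floor, upright within 0.06 rad, released and at rest; the jar and the buff within 30 mm of where they were (horizontal distance between doming_cube and square_holder below 0.013 m and z of doming_cube in the frame of square_holder below 0.006 m and angle between each of doming_cube, swage_bar, big_disc, small_stake's own z axis and vertical below 0.06 rad and linear speed of each of doming_cube, swage_bar, big_disc, small_stake below 0.02 m/s and angular speed of each of doming_cube, swage_bar, big_disc, small_stake below 0.2 rad/s and horizontal distance between swage_bar and long_holder below 0.013 m and z of swage_bar in the frame of long_holder below 0.006 m and horizontal distance between big_disc and big_round_holder below 0.013 m and z of big_disc in the frame of big_round_holder below 0.006 m and horizontal distance between small_stake and small_round_holder below 0.013 m and z of small_stake in the frame of small_round_holder below 0.006 m and distance of each of jar, buff from where it was at the start of the episode below 0.03 m); the robot touches nothing.
It fails at once if the cube is dropped or slammed into its holder (over 0.6 m/s just above its floor) (horizontal distance between doming_cube and square_holder below 0.03 m and z of doming_cube in the frame of square_holder below 0.025 m and linear speed of doming_cube above 0.6 m/s).
It fails at once if the long block is dropped or slammed into its holder (over 0.6 m/s just above its floor) (horizontal distance between swage_bar and long_holder below 0.03 m and z of swage_bar in the frame of long_holder below 0.025 m and linear speed of swage_bar above 0.6 m/s).
It fails at once if the wide round block is dropped or slammed into its holder (over 0.6 m/s just above its floor) (horizontal distance between big_disc and big_round_holder below 0.03 m and z of big_disc in the frame of big_round_holder below 0.025 m and linear speed of big_disc above 0.6 m/s).
It fails at once if the slim round block is dropped or slammed into its holder (over 0.6 m/s just above its floor) (horizontal distance between small_stake and small_round_holder below 0.03 m and z of small_stake in the frame of small_round_holder below 0.025 m and linear speed of small_stake above 0.6 m/s).
It fails at once if the jar or the polishing buff is pushed more than 30 mm from its place or tipped over (distance of any of jar, buff from where it was at the start of the episode above 0.03 m or angle between any of jar, buff's own z axis and vertical above 0.5 rad).
It also fails if it takes over 115 s, if anything falls off the work surface, if the arm or the gripper's body presses on something with over 40 N, if the wrist force passes 120 N, or if a joint passes its speed limit or range.

ROBOT

A 6-joint arm with a two-finger parallel gripper is mounted at the origin on the work surface. World frame = base frame: x ahead of the robot, y to its left, z up, the work surface at z = 0. Lengths are in m, angles in degrees, forces in N, time in s.
With the tool pointing down it reaches from about 0.35 to 0.875 m from the base axis. Payload 4.2 kg.
Tool frame: the origin (TCP) lies midway between the tips of the shut fingers; the grasp point (between the pads) lies 19 mm behind it; y points along the fingers, z is the direction in which the jaws open and shut, and the axes are right-handed (so a half turn about y gives the same grasp; the last joint's range is limited). The gripper opens to 87 mm and grips with 3 to 60 N. Pads are 19 mm wide; open, the fingers measure 117 mm over their backs; the gripper's body (75 mm by 190 mm) begins 51 mm behind the grasp point.
Start: joints at [-60.355, 22.042, 0.453, 0, -68.411, -14.817], TCP at [0.16, -0.604, 0.223] pointing down, gripper open.
Joint ranges: [-179.83, 179.83], [-69.29, 118.12], [-61.27, 80.66], [-181.25, 117.63], [-171.15, -9.14], [-177.46, 177.46]. Speed limits (degrees/s): [159.86, 159.86, 180, 180, 180, 180].

INTERFACE

Orientations are given as [roll, pitch, yaw] about the fixed x, y, z axes, in that order (R = Rz(yaw) Ry(pitch) Rx(roll)).
In Python, from workcell import env gives the robot as it stands. The module is installed in compiled form; this text tells all that it offers. Calls block until the motion is done:
- env.goto(position, orientation): joint-space move of the TCP to a pose.
- env.move_straight(position, rotation=None, rate=0.15, force_limit=None): straight line of the TCP; rotation=None keeps the orientation; rate is the mean speed in m/s. With force_limit (N) it stops when the force on the tool has changed by that much, and returns True; else False.
- env.set_joints(angles): joint-space move.
- env.gripper_to(opening, grasp_force=None): opening from 0.0 (shut) to 1.0 (fully open); grasp_force is the grip in N (None keeps the last); returns when the fingers have stopped.
- env.dwell(seconds).
- env.inverse_kinematics(position, orientation): joint angles nearest the present ones, or None.
- env.read_state(): the state.
- env.grab_frame(name): name is "scene" or "top" or "wrist"; returns a dict with "image" (384x512x3 uint8, blue, green, red), "fx", "fy", "cx", "cy" (pixels), "position" and "orientation" of the camera in the world. Camera axes: x right, y up, looking along -z (the intrinsics and any distortion apply to the point x, -y, -z); pixel columns grow to the right and rows downward; lengths in m; the calibration is good to about 2 mm. A picture is of the moment at which its call begins. There is no depth.
A pose or a line that the arm cannot do raises env.Unreachable and nothing moves.
- env.close_job(): hands the job in, once; it reports no verdict.
Trained networks look in a picture, given as the dict that the camera call returned (one of the last four; its "shot" number tells which), for a name from the list of things; names that differ only in an ending like _2 or _b are one class to them, and where a whole thing is asked for, a point or a joint stands for the part that bears it (a point fixed in the world has none). Each returns a list of dicts, best first, with "score" (0 to 1); they miss things now and then, are a little off and sometimes report something else, mostly with a low value. They report only what shows in the picture. A call takes as long as a camera call. They do not tell look-alikes from the thing itself.
- env.search_frame(picture, thing): "xyz" ([x, y, z] in m, in world coordinates, good to about 4 mm: the middle of the surface that is visible of it).
- env.trace(picture, thing): "mask" (384x512 bool, what is visible of it).
The state is a dict: "clock": time; "joint_positions": joint angles; "qvel": joint speeds; "joint_torque": joint torques, N m; "position": TCP position; "tool_rot": TCP orientation; "force": force on the tool from outside, world axes, zero at the start; "wrist_torque": the same for the moment, N m; "opening": opening from 0.0 (shut) to 1.0 (fully open).
Only numpy, scipy, OpenCV 4.12 (cv2) and the standard library are available. Lean on these libraries where they do the work, as an engineer would, in place of code of your own. Each camera call takes 0.05 s, during which the arm holds its last target. There are 200 camera calls.

## Working session

There is one attempt and no reset: what is moved stays moved. The work goes in short steps, each a Python script; the robot and the scene stay as the last script left them, time stands still between calls to the robot, and variables do not carry over. Pictures are saved under pics/ and viewed, about 12 in all and at most 16, crops included, and the job is handed in when it is done.

```bash
mkdir -p pics; python3 - <<'E'
from workcell import env
import cv2,numpy as np
s=env.read_state(); print(s['clock'],s['position'],s['tool_rot'],s['opening'])
for n in ("top","scene"):
    f=env.grab_frame(n); cv2.imwrite(f"pics/{n}0.png",f['image'])
    print(n,f['fx'],f['fy'],f['cx'],f['cy'],f['position'],f['orientation'],[k for k in f])
    for t in "doming_cube swage_bar big_disc small_stake square_holder long_holder big_round_holder small_round_holder jar buff".split():
        print(t,[(np.round(d['xyz'],3).tolist(),round(d['score'],2)) for d in env.search_frame(f,t)])
E
```

```text
0.0 [ 0.15983896 -0.60358902  0.22145383] [-8.98740698e+01  4.14272657e-03  1.48170949e+01] 1.0001296994922395
top 419.3208535422074 419.3208535422074 254.75948754665222 192.40275409081568 [ 0.4804083  -0.02054868  1.0651079 ] [  3.88019539   1.59498452 -89.15449233] ['image', 'fx', 'fy', 'cx', 'cy', 'position', 'orientation', 'shot']
doming_cube [([0.541, 0.22, 0.042], 0.69), ([0.628, 0.243, 0.047], 0.64)]
swage_bar [([0.63, -0.237, 0.034], 0.85), ([0.682, -0.335, 0.038], 0.69)]
big_disc [([0.681, -0.088, 0.035], 0.91)]
small_stake [([0.401, 0.256, 0.041], 0.55)]
square_holder [([0.528, 0.392, 0.001], 0.82), ([0.541, -0.415, 0.008], 0.17)]
long_holder [([0.539, -0.414, 0.005], 0.97)]
big_round_holder [([0.683, 0.092, -0.0], 0.95)]
small_round_holder [([0.47, -0.094, 0.011], 0.67), ([0.686, 0.088, 0.002], 0.41)]
jar [([0.398, -0.262, 0.067], 0.86), ([0.632, -0.24, 0.035], 0.23)]
buff [([0.463, 0.085, 0.016], 0.9)]
scene 453.5384103013365 453.5384103013365 252.23338485737483 191.603188520384 [ 1.23387344 -0.81840428  0.75531489] [55.76717705 -0.4230816  40.55366289] ['image', 'fx', 'fy', 'cx', 'cy', 'position', 'orientation', 'shot']
doming_cube [([0.643, 0.24, 0.035], 0.8), ([0.547, 0.206, 0.03], 0.8)]
swage_bar [([0.694, -0.346, 0.037], 0.88), ([0.641, -0.254, 0.03], 0.8)]
big_disc [([0.693, -0.095, 0.029], 0.66), ([0.423, -0.281, 0.052], 0.24)]
small_stake [([0.405, 0.255, 0.027], 0.58), ([0.423, -0.281, 0.048], 0.35), ([0.647, 0.237, 0.033], 0.23)]
square_holder [([0.524, 0.398, 0.0], 0.58)]
long_holder [([0.544, -0.41, 0.003], 0.66), ([0.687, 0.084, 0.007], 0.16)]
big_round_holder [([0.683, 0.087, 0.009], 0.63)]
small_round_holder []
jar [([0.416, -0.282, 0.05], 0.79)]
buff [([0.471, 0.078, 0.019], 0.52)]
```

View pics/top0.png

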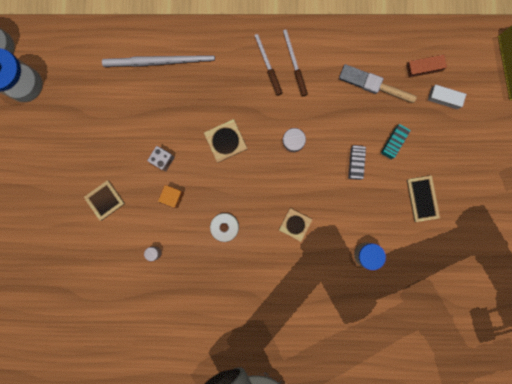

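```bash
cat > h.py <<'E'
from workcell import env
import cv2,numpy as np
from scipy.spatial.transform import Rotation as Ro
def to_plane(f,px,z):
    px=np.atleast_2d(px).astype(float)
    d=np.c_[(px[:,0]-f['cx'])/f['fx'],-(px[:,1]-f['cy'])/f['fy'],-np.ones(len(px))]
    R=Ro.from_euler('xyz',f['orientation'],degrees=True).as_matrix()
    d=d@R.T; p=np.array(f['position'])
    return (p+d*((z-p[2])/d[:,2])[:,None])[:,:2]
def proj(f,P):
    R=Ro.from_euler('xyz',f['orientation'],degrees=True).as_matrix()
    c=(np.atleast_2d(P)-f['position'])@R
    return np.c_[f['cx']-f['fx']*c[:,0]/c[:,2], f['cy']+f['fy']*c[:,1]/c[:,2]]
E
python3 - <<'E'
from h import *
f=env.grab_frame("top")
for t,z in dict(doming_cube=.044,swage_bar=.034,square_holder=.01,long_holder=.01,big_round_holder=.01,small_round_holder=.01,small_stake=.042,big_disc=.034).items():
    for d in env.trace(f,t):
        if d['score']<.4: continue
        c=max(cv2.findContours(d['mask'].astype(np.uint8),0,1)[0],key=cv2.contourArea)
        w=to_plane(f,c[:,0],z).astype(np.float32)
        r=cv2.minAreaRect(w); print(t,round(d['score'],2),np.round(r[0],4),np.round(r[1],3),round(r[2],1),'meanBGR',f['image'][d['mask']].mean(0).round(),'px',c[:,0].mean(0).round())
a=cv2.resize(f['image'][30:230,20:260] if 0 else f['image'],None,fx=1.5,fy=1.5,interpolation=2)
cv2.imwrite('pics/topbig.png',a)
E
```

```text
doming_cube 0.82 [0.6303 0.2437] [0.054 0.046] 60.0 meanBGR [125. 124. 133.] px [160. 159.]
doming_cube 0.59 [0.5362 0.2146] [0.051 0.043] 72.4 meanBGR [ 44. 106. 169.] px [171. 196.]
swage_bar 0.92 [ 0.6805 -0.3342] [0.036 0.087] 60.0 meanBGR [103. 104.  56.] px [395. 141.]
swage_bar 0.62 [ 0.6274 -0.24  ] [0.037 0.083] 85.3 meanBGR [121. 118. 122.] px [357. 162.]
square_holder 0.7 [0.5272 0.3953] [0.078 0.076] 37.9 meanBGR [ 63.  88. 109.] px [103. 201.]
square_holder 0.62 [ 0.4719 -0.091 ] [0.067 0.064] 66.1 meanBGR [ 74. 101. 125.] px [295. 225.]
long_holder 0.63 [ 0.5422 -0.4079] [0.107 0.062] 10.7 meanBGR [54. 69. 80.] px [422. 198.]
big_round_holder 0.79 [0.6829 0.0878] [0.086 0.084] 25.3 meanBGR [ 67.  89. 105.] px [225. 141.]
small_round_holder 0.81 [ 0.4714 -0.0928] [0.061 0.062] 64.1 meanBGR [ 72.  99. 120.] px [296. 225.]
small_stake 0.59 [0.3981 0.2563] [0.034 0.042] 1.0 meanBGR [130. 132. 145.] px [152. 253.]
big_disc 0.82 [ 0.6815 -0.085 ] [0.055 0.052] 0.5 meanBGR [165. 162. 169.] px [294. 140.]
big_disc 0.71 [0.6777 0.0851] [0.086 0.083] 23.9 meanBGR [ 67.  89. 106.] px [225. 140.]
```

Two look-alike pairs. The cube candidates are the steel one at px (160,158) and the orange one at (171,196). The bar candidates are the steel one at (357,162) and the turquoise one at (395,141). The steel ones fit the description. I'll confirm that in a crop and refine poses by fitting silhouettes.

```bash
cat >> h.py <<'E'
from scipy.optimize import minimize
DIM=dict(doming_cube=(.044,.044,.044),swage_bar=(.08,.032,.034),big_disc=(.056,0,.034),small_stake=(.034,0,.042),
 square_holder=(.074,.074,.01),long_holder=(.108,.06,.01),big_round_holder=(.084,.084,.01),small_round_holder=(.062,.062,.01))
def pts(t,x,y,a,z0=0):
    l,w,h=DIM[t]
    if w: b=np.array([(l,w),(-l,w),(-l,-w),(l,-w)])/2
    else: th=np.linspace(0,2*np.pi,40); b=np.c_[np.cos(th),np.sin(th)]*l/2
    c,s=np.cos(a),np.sin(a); b=b@np.array([[c,s],[-s,c]])+[x,y]
    return np.vstack([np.c_[b,np.full(len(b),z)] for z in (z0,z0+h)])
def fit(f,t,mask,x,y,z0=0):
    """pose (x,y,yaw deg) maximising silhouette IoU; returns pose and IoU"""
    S=4; M=cv2.resize(mask.astype(np.uint8),None,fx=S,fy=S,interpolation=0)
    u,v,w,h=cv2.boundingRect(M); p=40; u0,v0=max(u-p,0),max(v-p,0); M=M[v0:v+h+p,u0:u+w+p]
    def cost(q):
        P=(proj(f,pts(t,q[0]/1e3,q[1]/1e3,q[2]/57.3,z0))+.5)*S-[u0,v0]
        m=np.zeros_like(M); cv2.fillConvexPoly(m,cv2.convexHull(np.round(P*16).astype(np.int32)),1,shift=4)
        return 1-(m&M).sum()/max((m|M).sum(),1)
    best=None
    for a in range(0,180,30) if DIM[t][1] else [0]:
        r=minimize(cost,[x*1e3,y*1e3,a],method='Nelder-Mead',options=dict(initial_simplex=[[x*1e3,y*1e3,a],[x*1e3+8,y*1e3,a],[x*1e3,y*1e3+8,a],[x*1e3,y*1e3,a+20]],xatol=.05,fatol=1e-4))
        if best is None or r.fun<best.fun: best=r
    return np.array([best.x[0]/1e3,best.x[1]/1e3,best.x[2]]),1-best.fun
def find(f,t,near,z0=0,rad=.05):
    ok=[]
    for d in env.trace(f,t):
        if d['mask'].sum()<20: continue
        c=to_plane(f,np.argwhere(d['mask'])[:,::-1].mean(0),z0+DIM[t][2]/2)[0]
        if np.hypot(*(c-near))<rad: ok.append(fit(f,t,d['mask'],*c,z0))
    return max(ok,key=lambda r:r[1]) if ok else None
E
python3 - <<'E'
from h import *
G=dict(doming_cube=(.63,.243),swage_bar=(.627,-.24),big_disc=(.681,-.086),small_stake=(.4,.256),square_holder=(.527,.395),long_holder=(.542,-.41),big_round_holder=(.683,.09),small_round_holder=(.471,-.093))
T=env.grab_frame("top");S=env.grab_frame("scene")
for t,g in G.items():
    for f in (T,S):
        r=find(f,t,g); print(t,r and (np.round(r[0],4).tolist(),round(r[1],2)))
im=T['image']
a=np.hstack([cv2.resize(im[120:270,85:185],(400,600),interpolation=2),cv2.resize(im[110:230,325:405],(400,600),interpolation=2)])
cv2.imwrite('pics/crop.png',a)
E
```

```text
doming_cube None
doming_cube None
swage_bar ([0.6285, -0.2433, 173.0846], np.float64(0.9))
swage_bar None
big_disc ([0.6852, -0.0855, 18.6243], np.float64(0.94))
big_disc ([0.6843, -0.0836, 15.4439], np.float64(0.96))
small_stake ([0.3955, 0.2626, 8.5377], np.float64(0.88))
small_stake None
square_holder None
square_holder ([0.5251, 0.4023, 131.1044], np.float64(0.92))
long_holder ([0.5425, -0.4097, 10.2419], np.float64(0.97))
long_holder ([0.5423, -0.4081, 9.7042], np.float64(0.96))
big_round_holder ([0.6841, 0.0882, 25.7089], np.float64(0.96))
big_round_holder ([0.6841, 0.0922, 25.7473], np.float64(0.96))
small_round_holder ([0.4726, -0.0924, 64.2486], np.float64(0.95))
small_round_holder ([0.4718, -0.0892, 152.7848], np.float64(0.94))
```

View pics/crop.png

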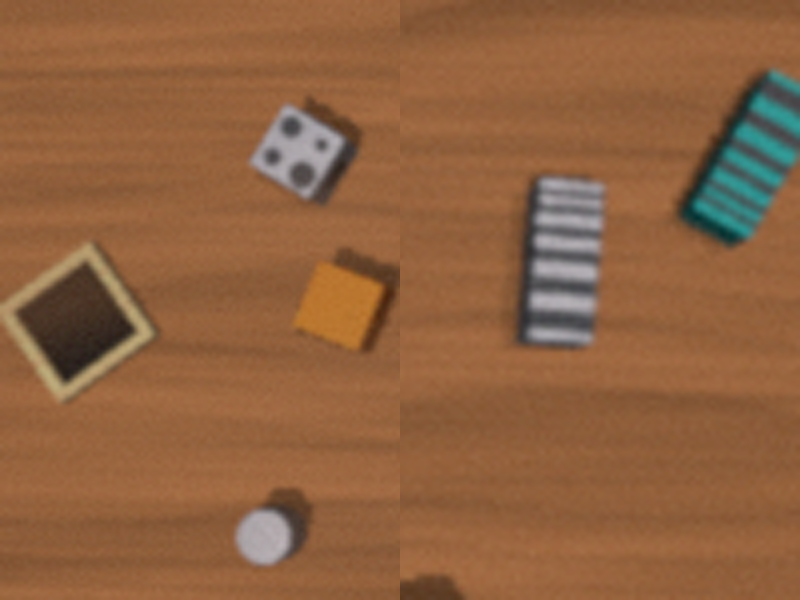

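The crop confirms it. The steel dimpled cube is in the left half at about (300,150), above the orange one at (340,305). The steel grooved bar is in the right half at about (565,260), left of the turquoise one. I'll start with the bar and take a wrist look on the way.

```bash
python3 - <<'E'
from h import *
env.goto([.6285-.0,-.243,.22],[-90,0,-7])
f=env.grab_frame("wrist"); cv2.imwrite('pics/w1.png',f['image'])
print(f['position'],f['orientation'],f['fx'])
print(find(f,'swage_bar',(.6285,-.243)))
env.goto([.5424,-.409,.22],[-90,0,10])
f=env.grab_frame("wrist"); cv2.imwrite('pics/w2.png',f['image'])
print(find(f,'long_holder',(.5424,-.409)))
s=env.read_state(); print(s['clock'],s['joint_positions'],s['position'])
im=[cv2.imread(f'pics/w{i}.png') for i in (1,2)]
cv2.imwrite('pics/w12.png',cv2.resize(np.hstack(im),(800,300)))
E
```

```text
[ 0.55978387 -0.23393736  0.38165317] [-1.47377261e+01  6.13445015e-02  8.29853578e+01] 326.3980542400056
(array([ 0.6302175 , -0.24283855, -4.28465615]), np.float64(0.9565811108324276))
(array([ 0.54344962, -0.410207  , 10.04031766]), np.float64(0.9737844782845353))
5.55 [-2.33069150e+01  2.74843615e+01  8.78539822e+00 -1.29877300e-02
 -7.12909977e+01 -5.66237915e+01] [ 0.54320302 -0.40794477  0.22001997]
```

View pics/w12.png

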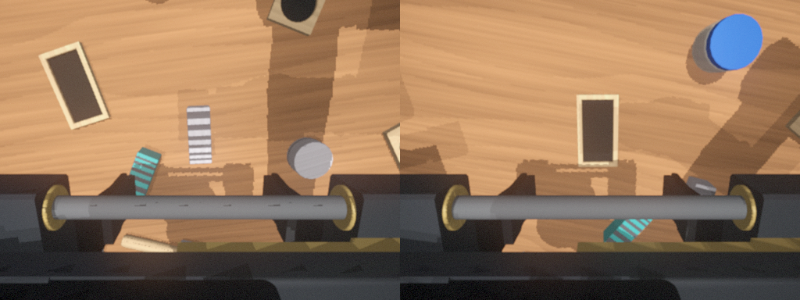

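```bash
cat >> h.py <<'E'
def pick(x,y,yaw,h,op,force=40):
    env.gripper_to(op); env.goto([x,y,.13],[-90,0,yaw])
    st=env.move_straight([x,y,h],rate=.12,force_limit=15)
    env.gripper_to(0,force); o=env.read_state()['opening']
    env.move_straight([x,y,.13],rate=.2)
    s=env.read_state(); print('pick stop',st,'open',round(o,3),round(s['opening'],3),'F',np.round(s['force'],1),'t',s['clock'])
    return o
def place(x,y,yaw,h,op):
    env.goto([x,y,.13],[-90,0,yaw]); env.move_straight([x,y,h+.022],rate=.15); env.dwell(.2)
    st=env.move_straight([x,y,h+.002],rate=.05,force_limit=8)
    s=env.read_state(); print('place stop',st,np.round(s['position'],4),'F',np.round(s['force'],1))
    env.gripper_to(op); env.move_straight([x,y,.16],rate=.2); print('t',env.read_state()['clock'])
E
python3 - <<'E'
from h import *
o=pick(.6300,-.2428,-5,.011,.62)
if o>.2: place(.5430,-.4095,10,.015,.62)
f=env.grab_frame("wrist"); cv2.imwrite('pics/w3.png',f['image']); print(find(f,'swage_bar',(.543,-.41),.004))
E
```

```text
pick stop False open 0.362 0.366 F [-1.2  0.3 -7.7] t 9.65
place stop False [ 0.5428 -0.4094  0.0164] F [ 0.5 -0.4 -6.7]
t 13.5167
(array([  0.54357902,  -0.40823652, 190.03849131]), np.float64(0.9628984958849683))
```

View pics/w3.png

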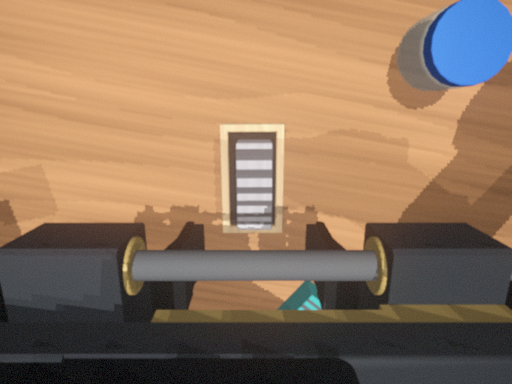

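The bar lies flat and centred in the long recess at px (253,185). Now the disc, checked with wrist looks.

```bash
sed -i 's/h+.002\],rate/h-.002],rate/' h.py; cat >> h.py <<'E'
def look(t,x,y,yaw,z0=0):
    env.goto([x,y,.22],[-90,0,yaw]); f=env.grab_frame("wrist"); r=find(f,t,(x,y),z0,.035)
    print('look',t,r and (np.round(r[0],4),round(r[1],3))); return r,f
E
python3 - <<'E'
from h import *
H,_=look('big_round_holder',.684,.090,0)
b,_=look('big_disc',.6848,-.0845,0)
p=b[0][:2] if b and b[1]>.9 and np.hypot(*(b[0][:2]-[.6848,-.0845]))<.008 else (.6848,-.0845)
q=H[0][:2] if H and H[1]>.9 and np.hypot(*(H[0][:2]-[.684,.09]))<.008 else (.684,.09)
if pick(*p,0,.011,.95)>.5: place(*q,0,.015,.95)
f=env.grab_frame("wrist"); cv2.imwrite('pics/w4.png',f['image']); print(find(f,'big_disc',q,.004))
E
```

```text
look big_round_holder (array([ 0.685 ,  0.0886, 25.3543]), np.float64(0.976))
look big_disc (array([ 0.6852, -0.0853, 21.6447]), np.float64(0.932))
pick stop False open 0.634 0.633 F [-0.3  0.2 -7.1] t 20.1667
place stop True [0.6845 0.0887 0.0146] F [-0.8 -0.1  4.1]
t 23.9917
(array([0.68478797, 0.08984917, 8.69397287]), np.float64(0.9462549479266746))
```

View pics/w4.png

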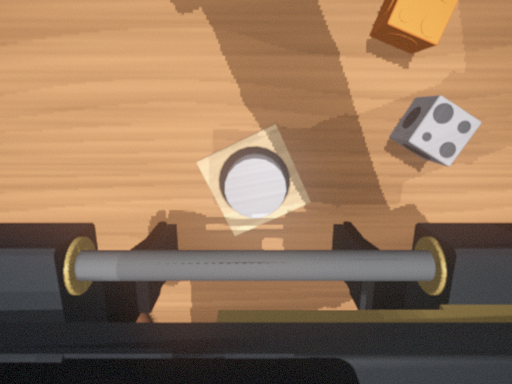

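The disc lies flat and centred in the round recess at px (255,183). Next, the cube.

```bash
python3 - <<'E'
from h import *
H,f=look('square_holder',.526,.398,-49)
cv2.imwrite('pics/w5.png',f['image'])
b,f=look('doming_cube',.630,.243,-30)
cv2.imwrite('pics/w6.png',f['image'])
print(env.read_state()['clock'])
cv2.imwrite('pics/w56.png',cv2.resize(np.hstack([cv2.imread(f'pics/w{i}.png') for i in (5,6)]),(800,300)))
E
```

```text
look square_holder (array([  0.5283,   0.3968, 126.943 ]), np.float64(0.983))
look doming_cube (array([ 0.6352,  0.2487, 61.6021]), np.float64(0.965))
33.0
```

View pics/w56.png

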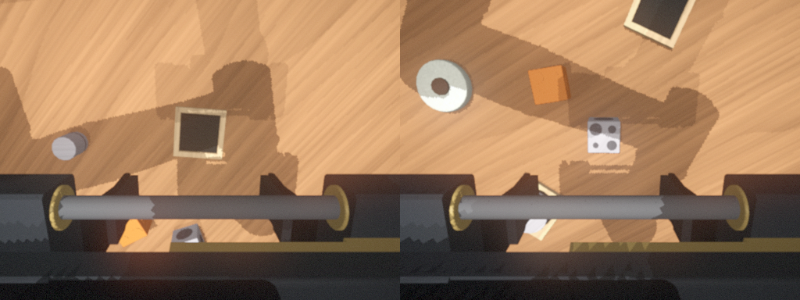

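Both views are clean: the recess is at (200,133) in the left half and the cube at (604,135) in the right. Both fits have IoU above 0.96.

```bash
python3 - <<'E'
from h import *
q=(.5283,.3968)
if pick(.6352,.2487,-28.4,.014,.72)>.3: place(*q,-53,.018,.72)
f=env.grab_frame("wrist"); cv2.imwrite('pics/w7.png',f['image']); print(find(f,'doming_cube',q,.004))
H,_=look('small_round_holder',.472,-.091,-26)
b,f=look('small_stake',.397,.26,0); cv2.imwrite('pics/w8.png',f['image'])
print(env.read_state()['clock'])
cv2.imwrite('pics/w78.png',cv2.resize(np.hstack([cv2.imread(f'pics/w{i}.png') for i in (7,8)]),(800,300)))
E
```

```text
pick stop False open 0.502 0.503 F [-0.6 -0.3 -6.4] t 36.4583
place stop True [0.5281 0.3967 0.0182] F [-0.2 -0.4  4.4]
t 43.9667
(array([ 0.52783242,  0.39831723, 35.9365389 ]), np.float64(0.9669292005420054))
look small_round_holder (array([ 0.4734, -0.0918, 62.8552]), np.float64(0.979))
look small_stake (array([0.3967, 0.2628, 6.819 ]), np.float64(0.896))
49.8
```

View pics/w78.png

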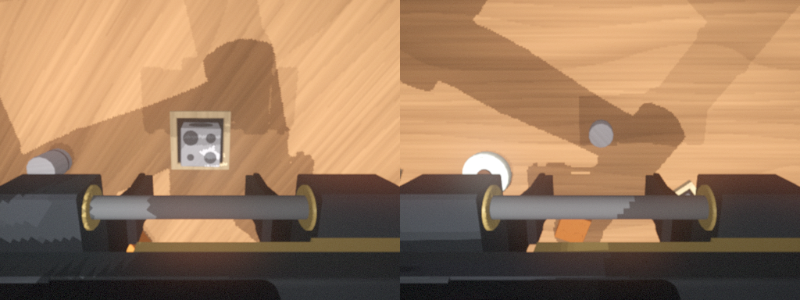

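The cube sits squarely in its recess at left (201,143), and the stake is at right (600,134). Now the stake.

```bash
python3 - <<'E'
from h import *
q=(.4732,-.0916)
if pick(.3967,.2622,0,.014,.66)>.3: place(*q,0,.018,.66)
f=env.grab_frame("wrist"); cv2.imwrite('pics/w9.png',f['image']); print(find(f,'small_stake',q,.004))
env.goto([.45,-.25,.3],[-90,0,0]); env.set_joints([-60.355,22.042,.453,0,-68.411,-14.817])
T=env.grab_frame("top"); cv2.imwrite('pics/t9.png',T['image'])
for t,g in dict(doming_cube=(.5283,.3968),swage_bar=(.543,-.4095),big_disc=(.685,.0886),small_stake=q).items(): print(t,find(T,t,g,.004))
for t in('jar','buff'): print(t,[np.round(d['xyz'],3) for d in env.search_frame(T,t)][:1])
print(env.read_state()['clock'])
cv2.imwrite('pics/f9.png',cv2.resize(np.hstack([cv2.imread(f'pics/{i}.png') for i in ('w9','t9')]),(800,300)))
E
```

```text
pick stop False open 0.381 0.378 F [-0.5  0.2 -3.3] t 53.0833
place stop True [ 0.4729 -0.0916  0.0178] F [ 0.4 -0.2  3.5]
t 57.4417
(array([ 0.47352261, -0.09047121,  9.2198944 ]), np.float64(0.9541462154482045))
doming_cube (array([ 0.52697967,  0.39637374, 35.06729422]), np.float64(0.9429451632778805))
swage_bar (array([  0.54263705,  -0.40786828, 189.89646659]), np.float64(0.9527170077628794))
big_disc None
small_stake (array([ 0.47319986, -0.09031546,  6.71229042]), np.float64(0.9341534008683068))
jar [array([ 0.399, -0.262,  0.064])]
buff [array([0.468, 0.085, 0.017])]
60.45
```

View pics/f9.png

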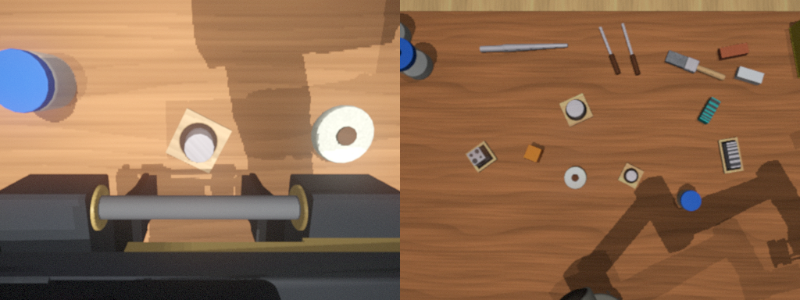

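All four blocks are in their recesses, with the jar and buff where they were.

```bash
python3 -c "
from workcell import env
env.close_job()"
```

```text
the job is handed in; nothing more can be done
```

All four steel blocks are in their matching holders, and I handed the job in at about 60 s on the robot's clock. I picked the steel cube and bar over their orange and turquoise look-alikes, and those were left alone. No verdict was reported.

- **Setting down:** The cube, disc and stake were lowered until the arm felt the recess floor, then released. The bar was the first one placed, and it was released 1–2 mm above the floor before any contact was felt. I lowered the later ones slightly further.
- **Position:** The wrist view after each placing showed the block flat in its recess, within about 2 mm of the centre. The last top view agreed for the cube, bar and stake. The network did not find the disc in that view, but the disc shows in its holder in that picture.
- **Jar and buff:** The networks put the jar within 1 mm and the buff within about 5 mm of where they started. Their accuracy is about 4 mm, and the arm was not meant to touch either.

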